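# Rock the angle gauge to its mark on a pressed sample

## Robot

A 6-joint arm with a two-finger parallel gripper is mounted at the origin on the work surface. World frame = base frame: x ahead of the robot, y to its left, z up, the work surface at z = 0. Lengths are in m, angles in rad, forces in N, time in s.
With the tool pointing down it reaches from about 0.35 to 0.775 m from the base axis. Payload 5.5 kg.
Tool frame: the origin (TCP) lies at the very end of the fingers, on their centre line; the grasp point (between the pads) lies 19 mm behind it; x points along the fingers, y is the direction in which the jaws open and shut, and the axes are right-handed (so a half turn about x gives the same grasp; the last joint's range is limited). The gripper opens to 85 mm and grips with 20 to 120 N. Pads are 22 mm wide; open, the fingers measure 114 mm over their backs; the gripper's body (76 mm by 85 mm) begins 54 mm behind the grasp point. The pads swing forward as they close: fully open they stand 13 mm farther back than shut.
Start: joints at [-1.454, 0.313, 0.046, 1.304, 0, 1.431], TCP at [0.146, -0.556, 0.231] pointing down, gripper open.
Joint ranges: [-2.76, 2.76], [-0.86, 1.69], [-1.03, 1.26], [-2.2, 2.34], [-1.47, 1.5], [-3.14, 3.14]. Speed limits (rad/s): [2.57, 2.57, 3.14, 3.14, 3.14, 3.14].

## Interface

Orientations are given as a unit quaternion [w, x, y, z].
In Python, from workcell import env gives the robot as it stands.
- The arm moves only by the tool servo_tool, never from a script. Its argument "increments" is a list of rows, each an object with "offset": the shift along the tool's x, y, z in cm, a list of three; "yaw": the turn about the tool's x in degrees. In form: [{"offset": [x, y, z], "yaw": yaw}, ...]. A call has exactly 8 rows; each row is the pose to reach, as a shift and turn from the pose commanded when the call began, along the tool's axes at that moment; what a row does not reach only later rows make up. A row lasts 1/10 s, in which the tool goes at most 50 mm and 8.59 degrees, less where a joint would pass 70% of its speed; a pose out of reach is approached as far as the arm can. A call with a gripper value outside its range is refused whole. "claw" is the opening, from 0 (shut) to 1 (fully open), set as the call begins (left out, the last holds). The fingers move at their own pace and stop on an object; "force" is the grip in N (left out, the last holds). Time passes only in rows, so rows that repeat a pose let the fingers close, or fill a call up. It gives the time, the measured TCP pose, the force and the opening at its end, in the units of the state.
- env.get_state(): the state, without advancing time (a new reading comes with each control period).
- env.read_camera(name): name is "scene" or "top"; returns (picture, depth): 384x512x3 uint8, red, green, blue; 384x512 float32, m along the optical axis (not along the pixel's ray), 0 where there is no reading.
- env.camera_model(name): a dict with "vertical_fov" (degrees; the focal length in pixels is half the picture's height over the tangent of half this angle, whatever the lens; pixels are square), "cx", "cy" (the principal point, pixels), "D" ([k1, k2, p1, p2, k3] as OpenCV has them; the pictures are not rectified), "world_from_camera" (4x4, takes a point from camera to world coordinates). Camera axes: x right, y up, looking along -z (the intrinsics and any distortion apply to the point x, -y, -z); pixel columns grow to the right and rows downward; lengths in m; the calibration is good to about 2 mm. A picture is of the moment at which its call begins. camera_model takes no time and is no camera call.
- env.hand_in(): hands the job in, once; it reports no verdict.
The state is a dict: "clock": time; "joint_pos": joint angles; "qvel": joint speeds; "tau": joint torques, N m; "tcp_pos": TCP position; "orientation": TCP orientation; "wrist_force": force on the tool from outside, world axes, zero at the start; "ft_torque": the same for the moment, N m; "finger_gap": finger opening in m.
Only numpy, scipy, OpenCV 4.12 (cv2) and the standard library are available. Lean on these libraries where they do the work, as an engineer would, in place of code of your own. Each camera call takes 0.05 s, during which the arm holds its last target.

## Task

Pick up the yellow angle gauge by the green grip on its top and stand it upright, dial facing away from the blue stop, across the high white ridge of the uneven pressed sample; then press it lightly onto the ridge, which is sprung, and slide it back until you feel its foot butt against the stop. There, rock it sideways on the ridge until its swinging pointer settles on the red mark, and finish while still holding it so: gripped, resting on the ridge, back against the stop, pointer still on the mark. Leave everything else on the bench where it is.

Things in the scene. Friction and masses are not known exactly. Their poses are not given: they have to be found in the camera images.
- gauge: Loose yellow angle gauge, about 0.4 kg, standing on the bench. Origin: centre of its underside; z up, x out of the white dial, y along its width. Flat steel foot 36 (x) by 140 (y) by 12 mm high; yellow body 18 by 138 mm, z 12 to 148 mm. Dial centre at z 80 mm. Leaning its top towards its own +y by an angle makes the pointer read plus that angle.
- gauge_grip (a point): Middle of the green grip on top of the gauge, 168 mm above its underside; axes as the gauge's. The grip is 18 mm (x, pinch it this way) by 36 mm (y), from z 147 to 181 mm of the gauge.
- pointer (a joint): Angle (rad) of the gauge's black pointer from the dial's bottom centre line, about the gauge's x axis; positive when its tip is on the gauge's +y side. A freely swinging, lightly damped pendulum: 0 with the gauge upright; settles within about 1 s.
- mark (a joint): Angle (rad) at which the red mark sits on the dial, same zero and sense as the pointer; it stays fixed in a run, between 0.18 and 0.32, so on the +y side.
- pointer_tip (a point): Tip of the pointer, 56 mm from the dial centre.
- mark_mid (a point): Middle of the red mark, 56 mm from the dial centre; the mark is 8 mm wide along the arc.
- plate: Fixed aluminium plate 130 (x) by 160 (y) by 20 mm with the white pressed sample on it. Origin: centre of the plate's underside on the bench; x points from the blue stop along the ridge, z up. Low bumps of the sample reach up to 27 mm.
- ridge: The high white ridge of the sample, sprung on the plate: it sinks straight down up to 8 mm when pressed, starting at about 1 N and adding 1.2 N per mm. A bar along the plate's x with a round top of radius 15 mm (round centre line at z 39 mm, crest at z 54 mm over the bench), from plate x -28 to +44 mm, at plate y 0. Origin: on the bench plane at plate x 8 mm.
- ridge_top (a point): Point on the crest of the ridge midway along it: plate x 8, y 0, z 54 mm.
- stop: Fixed blue stop block at the robot's end of the ridge, 12 (x) by 26 (y) mm, top at z 70 mm (16 mm above the crest). Its face towards +x is at plate x -28 mm, so the gauge's origin is at plate x -10 mm when the back of its foot butts on it. Origin on the bench plane at plate x -34 mm.
- stop_face (a point): Point on the face of the stop that the gauge's foot butts against, 6 mm above the crest.
- pen_cup: Bystander: clear pen cup, radius 36, height 90 mm; origin under its centre.
- sample_disc: Bystander: amber pressed disc, diameter 64, 6 mm thick; origin under its centre.
- coupon: Bystander: white coupon 60 by 25 by 6 mm; origin under its centre.
- steel_rule: Bystander: steel rule 30 by 150 by 4 mm; origin under its centre.
- driver: Bystander: screwdriver lying on the bench; origin under it.
- shim_block: Bystander: aluminium block 50 by 50 by 30 mm; origin under its centre.
- bottle: Bystander: grey bottle with red cap, radius 34, height 150 mm; origin under its centre.
Not all that is in view belongs to the job. What is meant by the gauge is not turquoise, and is the smaller of those in its own colour. What is shaped like the plate but orange is not meant.

How it is judged:
By the outcome, as a careful person would: the job done as asked, in the order asked, and still so for the second after the job is handed in, while the arm keeps its last pose, push and grip.
It also fails if it takes over 43 s, if anything falls off the work surface, if the arm or the gripper's body presses on something with over 40 N, if the wrist force passes 120 N, or if a joint passes its speed limit or range.

## Working session

There is one attempt and no reset: what is moved stays moved. The work goes in short steps, Python scripts to look and compute and a tool call to move; the robot and the scene stay as the last step left them, time stands still between calls to the robot, and variables do not carry over. Pictures are saved under pics/ and viewed, and the job is handed in when it is done.

Besides the shell and the picture viewer there is one more tool, called after "Emit:" in YAML: its name, and indented under it one key for each argument. servo_tool: Moves the arm, as the interface text tells. Its arguments: {"type":"object","properties":{"increments":{"type":"array","items":{"type":"object","properties":{"offset":{"type":"array","items":{"type":"number"}},"yaw":{"type":"number"}}}},"claw":{"type":"number"},"force":{"type":"number"}},"required":["increments"]}

```bash
ls; mkdir -p pics
python3 - <<'E'
from workcell import env
import cv2,numpy as np
for n in ("scene","top"):
    p,d=env.read_camera(n); np.savez(f"{n}0.npz",p=p,d=d); cv2.imwrite(f"pics/{n}0.png",cv2.cvtColor(p,cv2.COLOR_RGB2BGR))
    m=env.camera_model(n); print(n,m)
print(env.get_state())
E
```

```text
pics
scene {'vertical_fov': 46.64077646627852, 'cx': 245.78189220134024, 'cy': 190.4948657114065, 'D': array([-0.12475688,  0.        ,  0.        ,  0.        ,  0.        ]), 'world_from_camera': array([[-0.59852486, -0.52865774,  0.60190447,  1.2201884 ],
       [ 0.80099415, -0.40737431,  0.43869641,  0.50630267],
       [ 0.01328017,  0.74469266,  0.66727541,  0.95504767],
       [ 0.        ,  0.        ,  0.        ,  1.        ]])}
top {'vertical_fov': 42.12961796059079, 'cx': 256.92210770500145, 'cy': 197.08933983898228, 'D': array([-0.14169998,  0.        ,  0.        ,  0.        ,  0.        ]), 'world_from_camera': array([[ 0.00213248,  0.99799665, -0.06323088,  0.36856133],
       [-0.99976974,  0.00347787,  0.02117502, -0.01505548],
       [ 0.0213525 ,  0.06317117,  0.99777426,  1.70181019],
       [ 0.        ,  0.        ,  0.        ,  1.        ]])}
{'clock': 0.1, 'joint_pos': array([-1.45359787e+00,  3.13928392e-01,  4.51009438e-02,  1.30359973e+00,
        3.39947906e-05,  1.43118827e+00]), 'qvel': array([ 0.00072256, -0.00202728,  0.00382467, -0.00123065,  0.00038585,
        0.00042516]), 'tau': array([ 2.09146361e-03, -4.81723058e+01,  2.99244511e+01,  1.26724772e-02,
       -1.85435815e-04,  1.54144192e-05]), 'tcp_pos': array([ 0.14598913, -0.55569375,  0.2304997 ]), 'orientation': array([ 0.08996906,  0.70130386,  0.0911219 , -0.7012669 ]), 'wrist_force': array([0.14625317, 0.42564667, 0.14850676]), 'ft_torque': array([0.03281656, 0.04314852, 0.03247348]), 'finger_gap': 0.08522481321214526}
```

View pics/scene0.png

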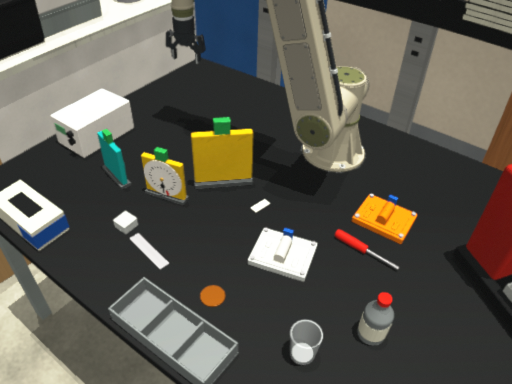

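View pics/top0.png

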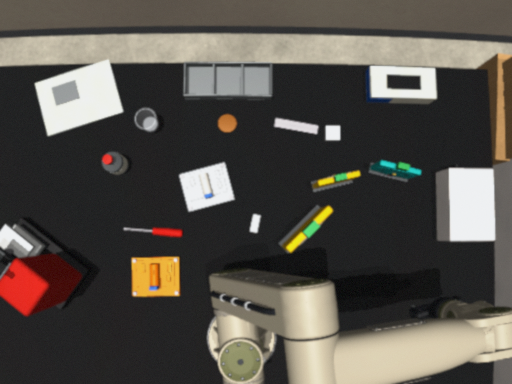

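The scene has two yellow gauges. One is at scene (163,178) / top (335,180), the other at scene (222,155) / top (307,230). The first is the smaller and shows the dial, so it fits. The turquoise one at scene (113,158) is excluded. Two plates are in view: the one with the white sample at scene (283,252) / top (207,187), which is meant, and an orange one at scene (385,217), which is not.

```bash
cat > h.py <<'E'
import cv2,numpy as np
from workcell import env
def K(m):
    f=192/np.tan(np.radians(m["vertical_fov"]/2)); return np.array([[f,0,m["cx"]],[0,f,m["cy"]],[0,0,1.]])
def rays(n,uv):
    m=env.camera_model(n); q=cv2.undistortPoints(np.asarray(uv,float).reshape(-1,1,2),K(m),m["D"]).reshape(-1,2)
    T=m["world_from_camera"]; d=np.c_[q[:,0],-q[:,1],-np.ones(len(q))]@T[:3,:3].T
    return T[:3,3],d
def onz(n,uv,z):
    o,d=rays(n,uv); return o+d*((z-o[2])/d[:,2])[:,None]
def onplane(n,uv,p,nrm):
    o,d=rays(n,uv); return o+d*(((np.asarray(p)-o)@nrm)/(d@nrm))[:,None]
def proj(n,P):
    m=env.camera_model(n);T=np.linalg.inv(m["world_from_camera"]); P=np.atleast_2d(P)@T[:3,:3].T+T[:3,3]
    P=P*[1,-1,-1]; return cv2.projectPoints(P.astype(float),np.zeros(3),np.zeros(3),K(m),m["D"])[0].reshape(-1,2)
def hsv(p): return cv2.cvtColor(p,cv2.COLOR_RGB2HSV)
def blobs(mask,mn=5):
    n,l,s,c=cv2.connectedComponentsWithStats(mask.astype(np.uint8),connectivity=8)
    return [(c[i],s[i],l==i) for i in range(1,n) if s[i][4]>=mn]
E
python3 - <<'E'
from h import *
A=np.load("scene0.npz")["p"];B=np.load("top0.npz")["p"]
a=cv2.resize(A[140:290,90:340],None,fx=3.2,fy=3.2,interpolation=cv2.INTER_CUBIC)
b=cv2.resize(B[150:260,165:375],None,fx=3.8,fy=3.8,interpolation=cv2.INTER_CUBIC)
cv2.imwrite("pics/sc1.png",a[:,:,::-1]);cv2.imwrite("pics/tc1.png",b[:,:,::-1])
for n,I in(("scene",A),("top",B)):
    H=hsv(I)
    for nm,lo,hi in(("yellow",(22,120,90),(34,255,255)),("green",(45,120,60),(75,255,255)),("blue",(100,140,60),(125,255,255)),("red",(0,170,120),(6,255,255))):
        m=cv2.inRange(H,lo,hi)>0
        for c,s,l in blobs(m,4): print(n,nm,c.round(1),s)
E
```

```text
scene yellow [222.1 155. ] [ 190  128   64   55 2975]
scene yellow [146.6 157.4] [141 152  14  16 127]
scene yellow [178.5 176.6] [165 159  22  41 322]
scene yellow [149.2 186.2] [145 179  12  13  43]
scene green [221.5 124.8] [212 117  19  18 294]
scene green [107.1 135.9] [102 129  12  15  99]
scene green [160.8 153.4] [154 147  15  15 165]
scene blue [229.1  32.1] [ 195    0   64   77 3880]
scene blue [324.7   1.6] [324   0   2   5   7]
scene blue [281.6  81.7] [281  76   3  11  20]
scene blue [392.7 198. ] [388 194  11  10  62]
scene blue [ 47.  232.5] [ 19 216  50  32 531]
scene blue [288.1 231.3] [283 228  11   9  69]
scene red [509.1 168.3] [506 164   6  11  46]
scene red [350.7 240. ] [335 229  33  24 312]
scene red [505.6 267.2] [495 252  17  26 185]
scene red [384.5 298.9] [378 292  15  15 177]
top yellow [353.2 174.3] [347 170  14  10 103]
top yellow [324.5 181.6] [313 177  22  11 149]
top yellow [323.1 214.2] [312 205  22  19 205]
top yellow [295.  241.7] [284 231  23  22 243]
top yellow [169.2 263.4] [168 263   3   2   5]
top green [402.9 165.5] [397 162  14   8  91]
top green [340.4 176.6] [335 172  12  10  88]
top green [310.8 228.8] [303 221  17  17 158]
top blue [371.8  91.2] [366  69  24  33 139]
top blue [208.6 195.1] [206 194   6   3  14]
top blue [153.5 287.5] [150 287   8   2  14]
top red [106.9 158.8] [102 155  10   9  75]
top red [167.  231.8] [152 228  30   9 223]
top red [ 22. 287.] [   0  259   49   57 1696]
```

```bash
sleep 1
```

```text
(no output)
```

View pics/sc1.png

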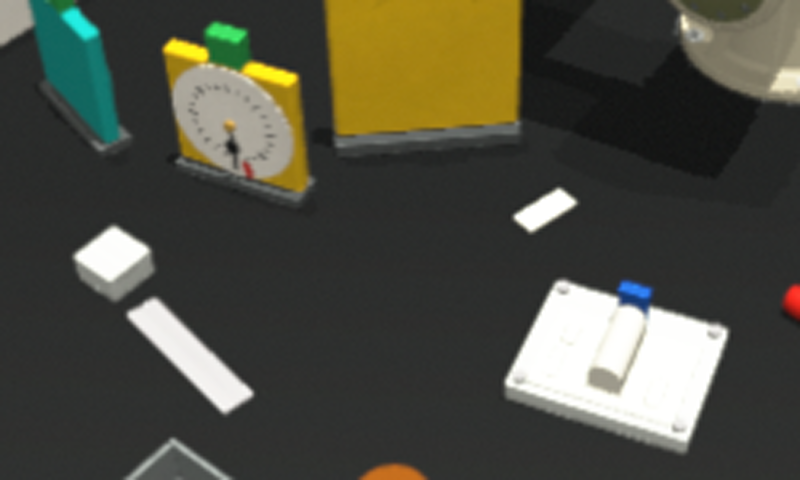

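View pics/tc1.png

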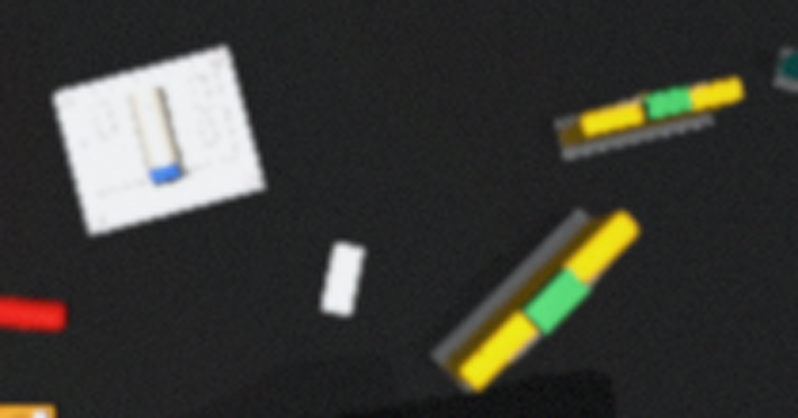

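```bash
cat >> h.py <<'E'
def cloud(n,d,I=None):
    vv,uu=np.nonzero(d>0); uv=np.c_[uu,vv]
    o,r=rays(n,uv); P=np.full(d.shape+(3,),np.nan); P[vv,uu]=o+r*d[vv,uu][:,None]; return P
E
python3 - <<'E'
from h import *
for n in("scene","top"):
    z=np.load(n+"0.npz");I,d=z["p"],z["d"];H=hsv(I);P=cloud(n,d)
    roi=np.zeros(d.shape,bool)
    if n=="top": roi[160:200,308:365]=1
    else: roi[140:205,138:190]=1
    g=(cv2.inRange(H,(45,120,60),(75,255,255))>0)&roi
    y=(cv2.inRange(H,(22,120,90),(34,255,255))>0)&roi
    for nm,m in(("g",g),("y",y)):
        Q=P[m];Q=Q[~np.isnan(Q[:,0])];print(n,nm,len(Q),np.percentile(Q,[5,50,95],axis=0).round(4).tolist())
    # image-based on top planes
    if n=="top":
        gu=np.argwhere(g)[:,::-1]; W=onz(n,gu,.181); r=cv2.minAreaRect((W[:,:2]*1000).astype(np.float32));print("grip top",W.mean(0),r)
        yu=np.argwhere(y)[:,::-1]; W=onz(n,yu,.148); r=cv2.minAreaRect((W[:,:2]*1000).astype(np.float32));print("body top",W.mean(0),r)
        # plate
        m=(cv2.inRange(H,(0,0,150),(180,60,255))>0);m[:155]=0;m[215:]=0;m[:,:172]=0;m[:,240:]=0
        b=max(blobs(m),key=lambda t:t[1][4]);mm=b[2].astype(np.uint8)
        c=max(cv2.findContours(mm,0,cv2.CHAIN_APPROX_NONE)[0],key=cv2.contourArea).reshape(-1,2)
        W=onz(n,c,.020);r=cv2.minAreaRect((W[:,:2]*1000).astype(np.float32));print("plate",r)
        # blue
        bl=cv2.inRange(H,(100,100,40),(125,255,255))>0;bl[:185]=0;bl[205:]=0;bl[:,:195]=0;bl[:,220:]=0
        bu=np.argwhere(bl)[:,::-1];print("blue top",onz(n,bu,.07).mean(0),len(bu))
        Q=P[160:212,175:240].reshape(-1,3);s=(Q[:,2]>.04);print("ridge cloud",s.sum(),Q[s].mean(0), Q[s][:,2].max())
        s2=(Q[:,2]>.045)&(Q[:,2]<.06);print(np.cov(Q[s2][:,:2].T)*1e6,Q[s2].mean(0))
    else:
        bl=cv2.inRange(H,(100,140,60),(125,255,255))>0;bl[:225]=0;bl[240:]=0;bl[:,:275]=0;bl[:,300:]=0
        bu=np.argwhere(bl)[:,::-1];print("blue sc",[np.nanmean(P[bl],0),P[bl][:,2].max()])
        m=(cv2.inRange(H,(0,0,150),(180,60,255))>0);m[:225]=0;m[280:]=0;m[:,:245]=0;m[:,320:]=0
        Q=P[m];t=np.abs(Q[:,2]-.02)<.006;r=cv2.minAreaRect((Q[t][:,:2]*1000).astype(np.float32));print("plate sc",r)
E
```

```text
scene g 165 [[0.521, -0.323, 0.152], [0.5367, -0.3018, 0.1724], [0.5434, -0.2874, 0.183]]
scene y 489 [[0.4168, -0.3726, 0.001], [0.5273, -0.268, 0.1227], [0.5552, -0.2393, 0.15]]
blue sc [array([0.47278696, 0.10844269, 0.05626529]), np.float64(nan)]
plate sc ((514.2376098632812, 120.71589660644531), (135.87222290039062, 162.16969299316406), 15.015132904052734)
top g 88 [[0.5184, -0.3457, -0.0001], [0.5285, -0.3075, 0.1809], [0.561, -0.29, 0.1867]]
top y 251 [[0.5076, -0.3743, 0.0016], [0.5269, -0.2849, 0.1461], [0.5642, -0.2392, 0.1535]]
grip top [ 0.52930498 -0.30508346  0.181     ] ((529.6641235351562, -304.2757568359375), (24.02193832397461, 36.570186614990234), 14.291897773742676)
body top [ 0.5262936  -0.29826011  0.148     ] ((527.0216674804688, -298.9067077636719), (24.478227615356445, 156.8856658935547), 14.209785461425781)
plate ((510.76251220703125, 121.20977783203125), (131.51669311523438, 161.86575317382812), 15.47795581817627)
blue top [0.47708466 0.11048546 0.07      ] 22
ridge cloud 202 [0.51214081 0.12044833 0.05421323] 0.0782656139552973
[[439.90582744  95.01316195]
 [ 95.01316195  81.41653346]] [0.51742406 0.12193648 0.05213828]
```

```bash
cat >> h.py <<'E'
from scipy.spatial.transform import Rotation as Ro
def RT(s):
    q=np.asarray(s["orientation"]); return Ro.from_quat(q[[1,2,3,0]]).as_matrix(),np.array(s["tcp_pos"])
def togo(target,xdir=None,s=None):
    s=s or env.get_state(); R,t=RT(s); off=R.T@(np.array(target)-t)*100
    yaw=None
    if xdir is not None: # jaws (tool y) along +-xdir
        v=R.T@np.array([*xdir,0]); a=np.degrees(np.arctan2(v[2],v[1])); yaw=(a+90)%180-90
    return off.round(2),yaw
E
python3 - <<'E'
from h import *
s=env.get_state();R,t=RT(s);print(R.round(3))
a=np.radians(14.25);print(togo([.533,-.305,.27],[np.cos(a),np.sin(a)]))
def G(x,y,yaw):
    c,s_=np.cos(yaw),np.sin(yaw);return lambda p:np.array([x+c*p[0]-s_*p[1],y+s_*p[0]+c*p[1],p[2]])
pts={"topL":(.009,-.069,.148),"topR":(.009,.069,.148),"gr":(.009,.018,.181),"gl":(.009,-.018,.181),"footL":(.018,-.07,0),"footR":(.018,.07,0),"c":(.009,0,.08)}
for f in[G(.533,-.305,a)]:
  for k,v in pts.items(): print(k,(proj("scene",f(np.array(v))/1)[0]).round(1),(proj("top",f(np.array(v)))[0]).round(1))
z=np.load("top0.npz");P=cloud("top",z["d"]);Q=P[200:255,278:335];H=hsv(z["p"])[200:255,278:335]
g=(cv2.inRange(H,(45,120,60),(75,255,255))>0);print("big grip",np.nanmedian(Q[g],0),np.nanmax(Q[...,2]))
I=np.load("scene0.npz")["p"][140:210,135:195];cv2.imwrite("pics/g1.png",cv2.resize(I,None,fx=8,fy=8,interpolation=cv2.INTER_CUBIC)[:,:,::-1])
E
```

```text
[[-0.     0.254 -0.967]
 [ 0.002 -0.967 -0.254]
 [-1.    -0.002 -0.   ]]
(array([ -3.92, -14.42, -43.8 ]), np.float64(-89.53606120992778))
topL [139.9 155.2] [358.4 168.6]
topR [180.4 166.6] [316.7 179. ]
gr [163.9 153.3] [334. 174.]
gl [153.2 150.3] [345.1 171.2]
footL [144.8 193.6] [348.5 171.1]
footR [183.3 205.7] [309.7 180.8]
c [162.3 178.4] [333.9 176. ]
big grip [ 0.36773298 -0.20549853  0.24247673] 0.2504760219155304
```

View pics/g1.png

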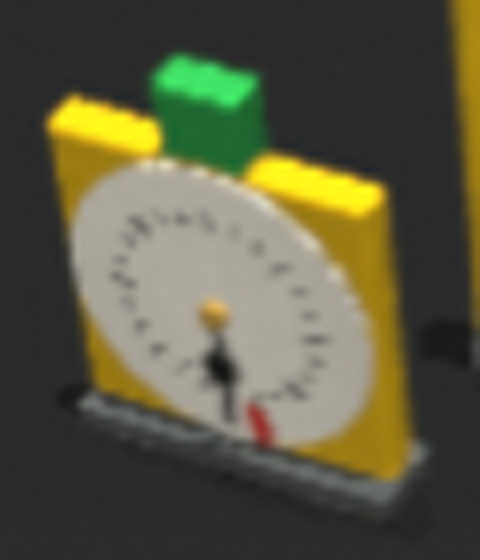

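Emit:
servo_tool:
  increments:
    - {"offset":[-1,-0.8,-2.4],"yaw":-5}
    - {"offset":[-2,-2.2,-6.6],"yaw":-13}
    - {"offset":[-3,-3.6,-11],"yaw":-21}
    - {"offset":[-4,-5,-15.2],"yaw":-29}
    - {"offset":[-4,-6.4,-19.4],"yaw":-37}
    - {"offset":[-4,-7.8,-23.6],"yaw":-45}
    - {"offset":[-4,-9.2,-27.8],"yaw":-53}
    - {"offset":[-4,-10.4,-31.6],"yaw":-61}
  claw: 1
  force: 40

```text
clock: 0.9
tcp_pos: [0.4267, -0.3737, 0.271]
orientation: [0.436, 0.557, 0.436, -0.557]
wrist_force: [-0.0, -1.1, 0.7]
finger_gap: 0.0854
```

Run:
```python
from h import *
s=env.get_state();a=np.radians(14.25);print(s["clock"],s["joint_pos"].round(2),togo([.533,-.305,.21],[np.cos(a),np.sin(a)]))
```

```text
0.9 [-0.86  0.29  0.11  1.39  0.    0.95] (array([ 6.1 ,  8.67, -9.23]), np.float64(-28.17502112754621))
```

Emit:
servo_tool:
  increments:
    - {"offset":[0,1.4,-1.5],"yaw":-6}
    - {"offset":[0,3.6,-3.9],"yaw":-13}
    - {"offset":[0,5.8,-6.2],"yaw":-20}
    - {"offset":[0,7.8,-8.3],"yaw":-26}
    - {"offset":[0.4,8.7,-9.2],"yaw":-28.2}
    - {"offset":[2.4,8.7,-9.2],"yaw":-28.2}
    - {"offset":[4.4,8.7,-9.2],"yaw":-28.2}
    - {"offset":[5.4,8.7,-9.2],"yaw":-28.2}

```text
clock: 1.7
tcp_pos: [0.5312, -0.3071, 0.2148]
orientation: [0.555, 0.436, 0.558, -0.436]
wrist_force: [-0.1, 0.5, 0.8]
finger_gap: 0.0853
```

```bash
cat > look.py <<'E'
import sys
from h import *
def shot(n,tag,u0,v0,u1,v1,f):
    p,d=env.read_camera(n);np.savez(f"{n}_{tag}.npz",p=p,d=d)
    cv2.imwrite(f"pics/{n}_{tag}.png",cv2.resize(p[v0:v1,u0:u1],None,fx=f,fy=f,interpolation=cv2.INTER_CUBIC)[:,:,::-1]);return p,d
E
python3 - <<'E'
from look import *
s=env.get_state();a=np.radians(14.25);print(s["clock"],s["tcp_pos"],togo([.533,-.305,.151],[np.cos(a),np.sin(a)]))
shot("scene","a",100,80,220,220,4);shot("top","a",270,120,400,240,5)
E
```

```text
1.7 [ 0.53115953 -0.30713467  0.21481756] (array([ 6.38,  0.25, -0.15]), np.float64(-0.37855953808301024))
```

View pics/scene_a.png

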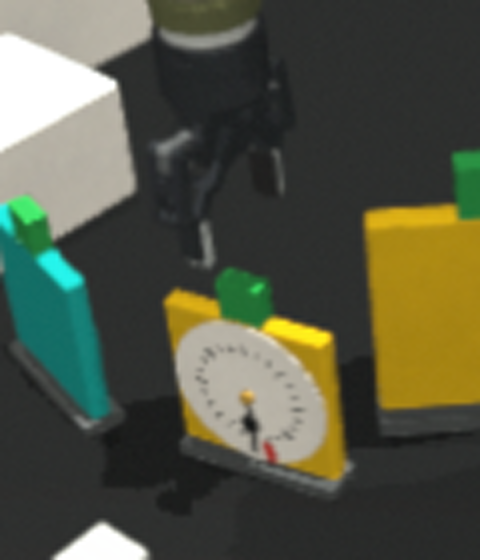

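View pics/top_a.png

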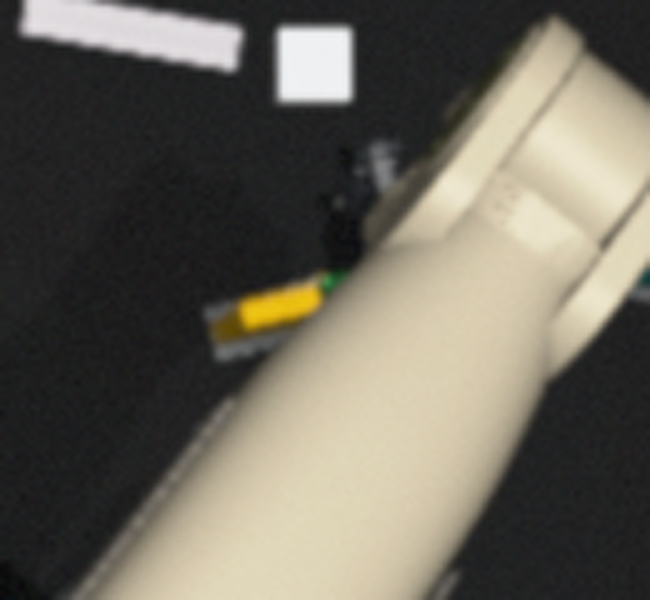

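Emit:
servo_tool:
  increments:
    - {"offset":[0.5,0.1,-0.3],"yaw":-0.4}
    - {"offset":[2,0.2,-0.3],"yaw":-0.4}
    - {"offset":[3.5,0.2,-0.3],"yaw":-0.4}
    - {"offset":[5,0.2,-0.3],"yaw":-0.4}
    - {"offset":[6,0.2,-0.3],"yaw":-0.4}
    - {"offset":[6.2,0.2,-0.3],"yaw":-0.4}
    - {"offset":[6.2,0.2,-0.3],"yaw":-0.4}
    - {"offset":[6.2,0.2,-0.3],"yaw":-0.4}

```text
clock: 2.6
tcp_pos: [0.5339, -0.3046, 0.1563]
orientation: [0.559, 0.434, 0.558, -0.434]
wrist_force: [0.4, -0.4, -0.3]
finger_gap: 0.0853
```

Emit:
servo_tool:
  increments:
    - {"offset":[0,0,0],"yaw":0}
    - {"offset":[0,0,0],"yaw":0}
    - {"offset":[0,0,0],"yaw":0}
    - {"offset":[0,0,0],"yaw":0}
    - {"offset":[0,0,0],"yaw":0}
    - {"offset":[0,0,0],"yaw":0}
    - {"offset":[0,0,0],"yaw":0}
    - {"offset":[0,0,0],"yaw":0}
  claw: 0
  force: 40

```text
clock: 3.4
tcp_pos: [0.5334, -0.3044, 0.1554]
orientation: [0.558, 0.434, 0.558, -0.434]
wrist_force: [-0.3, 0.3, 1.6]
finger_gap: 0.0171
```

Run:
```python
from look import *
s=env.get_state();print(s["clock"],s["tcp_pos"],s["wrist_force"],s["finger_gap"])
shot("scene","b",100,100,220,220,5)
```

```text
3.4 [ 0.53343903 -0.30435193  0.15541405] [-0.27329696  0.26685096  1.57924472] 0.017137290074133504
```

View pics/scene_b.png

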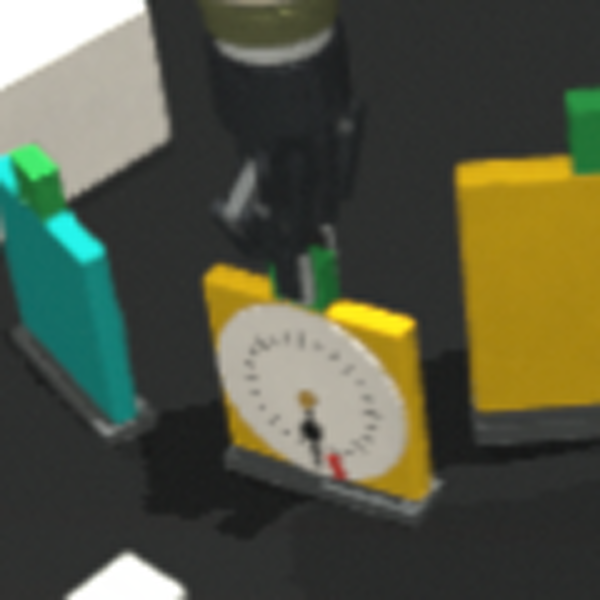

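Run:
```python
from look import *
a=np.radians(15.3);print(togo([.519,.1187,.27],[np.cos(a),np.sin(a)]))
R,t=RT(env.get_state());print(R.round(3))
```

```text
(array([-11.47,   9.05, -41.35]), np.float64(-0.9902687016187741))
[[ 0.     0.969  0.247]
 [-0.     0.247 -0.969]
 [-1.    -0.     0.   ]]
```

Emit:
servo_tool:
  increments:
    - {"offset":[-1,0,0],"yaw":0}
    - {"offset":[-3.5,0,0],"yaw":0}
    - {"offset":[-7,0,0],"yaw":0}
    - {"offset":[-9.5,0.2,-1],"yaw":0}
    - {"offset":[-11,0.9,-4],"yaw":0}
    - {"offset":[-11.4,1.7,-8],"yaw":-0.3}
    - {"offset":[-11.5,2.6,-12],"yaw":-0.6}
    - {"offset":[-11.5,3.5,-16],"yaw":-1}

```text
clock: 4.25
tcp_pos: [0.5274, -0.139, 0.2704]
orientation: [0.562, 0.429, 0.562, -0.429]
wrist_force: [1.2, 0.5, -4.8]
finger_gap: 0.0169
```

Emit:
servo_tool:
  increments:
    - {"offset":[0,0.9,-4],"yaw":0}
    - {"offset":[0,1.7,-8],"yaw":0}
    - {"offset":[0,2.6,-12],"yaw":0}
    - {"offset":[0,3.5,-16],"yaw":0}
    - {"offset":[0,4.4,-20],"yaw":0}
    - {"offset":[0,4.9,-22.5],"yaw":0}
    - {"offset":[0,5.2,-24],"yaw":0}
    - {"offset":[0,5.3,-24.8],"yaw":0}

```text
clock: 5.05
tcp_pos: [0.5131, 0.1137, 0.2701]
orientation: [0.562, 0.428, 0.563, -0.429]
wrist_force: [0.1, -0.5, -4.0]
finger_gap: 0.0174
```

Emit:
servo_tool:
  increments:
    - {"offset":[0,0,0],"yaw":0}
    - {"offset":[0,0,0],"yaw":0}
    - {"offset":[0,0,0],"yaw":0}
    - {"offset":[0,0,0],"yaw":0}
    - {"offset":[0,0,0],"yaw":0}
    - {"offset":[0,0,0],"yaw":0}
    - {"offset":[0,0,0],"yaw":0}
    - {"offset":[0,0,0],"yaw":0}

```text
clock: 5.85
tcp_pos: [0.5135, 0.1126, 0.2703]
orientation: [0.562, 0.429, 0.562, -0.429]
wrist_force: [0.6, 0.5, -4.6]
finger_gap: 0.0175
```

Run:
```python
from look import *
s=env.get_state();a=np.radians(15.3);print(s["clock"],s["tcp_pos"],s["wrist_force"],s["ft_torque"],togo([.519,.1187,.27],[np.cos(a),np.sin(a)]))
shot("scene","c",220,120,350,290,3.5);shot("top","c",160,130,290,230,5)
```

```text
5.85 [0.51349324 0.11256269 0.2702757 ] [ 0.56739194  0.47845173 -4.6034878 ] [-0.04530825 -0.02092173  0.0314521 ] (array([ 0.03,  0.69, -0.45]), np.float64(0.007253983106636497))
```

View pics/scene_c.png

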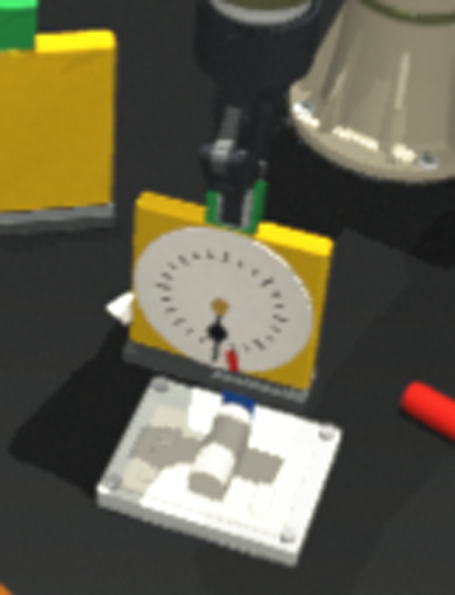

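View pics/top_c.png

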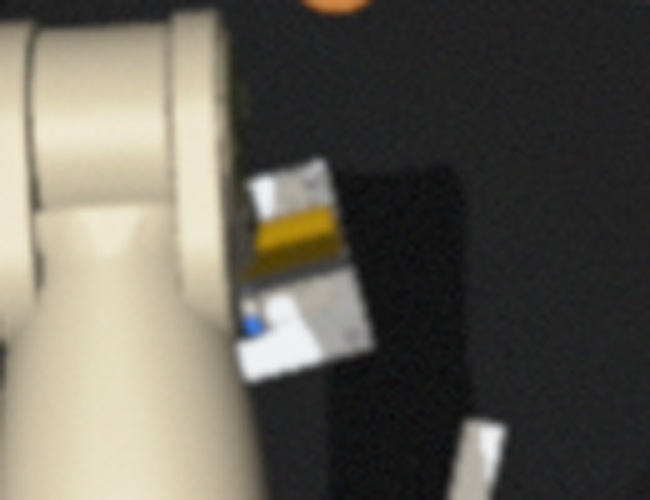

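Emit:
servo_tool:
  increments:
    - {"offset":[0.3,0.3,-0.3],"yaw":0}
    - {"offset":[1.3,0.7,-0.7],"yaw":0}
    - {"offset":[2.5,0.7,-0.7],"yaw":0}
    - {"offset":[3.7,0.7,-0.7],"yaw":0}
    - {"offset":[4.6,0.7,-0.7],"yaw":0}
    - {"offset":[5,0.7,-0.7],"yaw":0}
    - {"offset":[5.2,0.7,-0.7],"yaw":0}
    - {"offset":[5.2,0.7,-0.7],"yaw":0}

```text
clock: 6.75
tcp_pos: [0.5184, 0.1211, 0.2182]
orientation: [0.562, 0.429, 0.562, -0.429]
wrist_force: [-0.7, 0.0, -5.7]
finger_gap: 0.0172
```

Run:
```python
from look import *
s=env.get_state();a=np.radians(15.3);print(s["clock"],s["tcp_pos"],s["wrist_force"],s["ft_torque"])
shot("scene","d",220,140,350,290,4)
```

```text
6.75 [0.51835594 0.12112093 0.21816698] [-0.72188157  0.04155928 -5.70826854] [-0.0490527  -0.08035737  0.0240865 ]
```

View pics/scene_d.png

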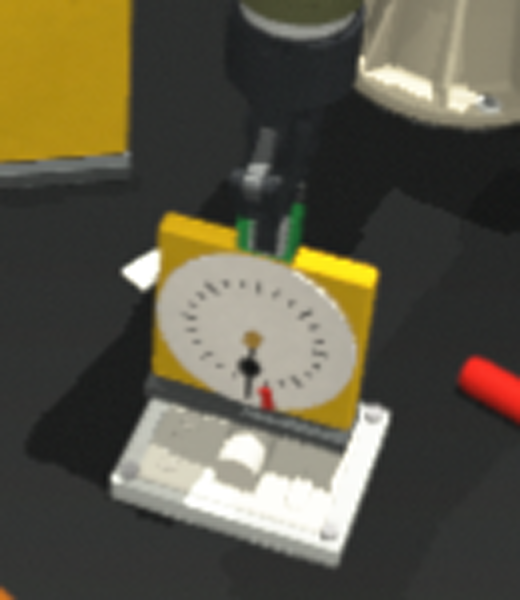

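Emit:
servo_tool:
  increments:
    - {"offset":[0.2,0,0],"yaw":0}
    - {"offset":[0.4,0,0],"yaw":0}
    - {"offset":[0.6,0,0],"yaw":0}
    - {"offset":[0.8,0,0],"yaw":0}
    - {"offset":[0.9,0,0],"yaw":0}
    - {"offset":[1,0,0],"yaw":0}
    - {"offset":[1,0,0],"yaw":0}
    - {"offset":[1,0,0],"yaw":0}

```text
clock: 7.6
tcp_pos: [0.5184, 0.1212, 0.2084]
orientation: [0.562, 0.429, 0.562, -0.429]
wrist_force: [-0.6, 0.1, -3.4]
finger_gap: 0.0178
```

Emit:
servo_tool:
  increments:
    - {"offset":[0.05,0,0],"yaw":0}
    - {"offset":[0.1,0,0],"yaw":0}
    - {"offset":[0.15,0,0],"yaw":0}
    - {"offset":[0.2,0,0],"yaw":0}
    - {"offset":[0.2,0,0],"yaw":0}
    - {"offset":[0.2,0,0],"yaw":0}
    - {"offset":[0.2,0,0],"yaw":0}
    - {"offset":[0.2,0,0],"yaw":0}

```text
clock: 8.4
tcp_pos: [0.5184, 0.1212, 0.2064]
orientation: [0.562, 0.429, 0.562, -0.429]
wrist_force: [-0.4, 0.2, -0.9]
finger_gap: 0.0172
```

Run:
```python
from look import *
s=env.get_state();a=np.radians(15.3);print(s["clock"],s["tcp_pos"],s["wrist_force"],s["ft_torque"])
```

```text
8.4 [0.51843131 0.12123344 0.20635236] [-0.44847913  0.19791321 -0.94421339] [-0.01263074  0.35085418 -0.05260025]
```

Emit:
servo_tool:
  increments:
    - {"offset":[0,-0.2,0],"yaw":0}
    - {"offset":[0,-0.4,0],"yaw":0}
    - {"offset":[0,-0.6,0],"yaw":0}
    - {"offset":[0,-0.8,0],"yaw":0}
    - {"offset":[0,-1.0,0],"yaw":0}
    - {"offset":[0,-1.1,0],"yaw":0}
    - {"offset":[0,-1.2,0],"yaw":0}
    - {"offset":[0,-1.2,0],"yaw":0}

```text
clock: 9.2
tcp_pos: [0.5068, 0.118, 0.2064]
orientation: [0.562, 0.429, 0.562, -0.429]
wrist_force: [2.2, 0.1, -0.4]
finger_gap: 0.0176
```

Emit:
servo_tool:
  increments:
    - {"offset":[0,-0.05,0],"yaw":0}
    - {"offset":[0,-0.1,0],"yaw":0}
    - {"offset":[0,-0.15,0],"yaw":0}
    - {"offset":[0,-0.2,0],"yaw":0}
    - {"offset":[0,-0.2,0],"yaw":0}
    - {"offset":[0,-0.2,0],"yaw":0}
    - {"offset":[0,-0.2,0],"yaw":0}
    - {"offset":[0,-0.2,0],"yaw":0}

```text
clock: 10.0
tcp_pos: [0.5048, 0.1175, 0.2062]
orientation: [0.562, 0.429, 0.562, -0.429]
wrist_force: [2.2, 0.2, -0.8]
finger_gap: 0.0172
```

```bash
cat > st.py <<'E'
from look import *
s=env.get_state();R,t=RT(s);print(s["clock"],t.round(4),"F tool",(R.T@s["wrist_force"]).round(2),"M tool",(R.T@s["ft_torque"]).round(3),s["finger_gap"])
c=np.array([.512,.121]);a=np.radians(15.3);v=t[:2]-c;print("plate xy",(v[0]*np.cos(a)+v[1]*np.sin(a)).round(4),(-v[0]*np.sin(a)+v[1]*np.cos(a)).round(4))
E
python3 st.py
```

```text
10.0 [0.5048 0.1175 0.2062] F tool [0.84 2.18 0.41] M tool [ 0.    -0.018  0.812] 0.017225266504143303
plate xy -0.0078 -0.0015
```

Emit:
servo_tool:
  increments:
    - {"offset":[0,-0.05,0],"yaw":0}
    - {"offset":[0,-0.1,0],"yaw":0}
    - {"offset":[0,-0.15,0],"yaw":0}
    - {"offset":[0,-0.2,0],"yaw":0}
    - {"offset":[0,-0.2,0],"yaw":0}
    - {"offset":[0,-0.2,0],"yaw":0}
    - {"offset":[0,-0.2,0],"yaw":0}
    - {"offset":[0,-0.2,0],"yaw":0}

```text
clock: 10.8
tcp_pos: [0.503, 0.117, 0.2063]
orientation: [0.562, 0.429, 0.562, -0.429]
wrist_force: [2.8, 2.1, -0.6]
finger_gap: 0.0172
```

```bash
python3 st.py
```

```text
10.8 [0.503  0.117  0.2063] F tool [ 0.62  3.24 -1.26] M tool [-0.02   0.001  0.946] 0.017190209885965216
plate xy -0.0098 -0.0015
```

Emit:
servo_tool:
  increments:
    - {"offset":[0,-0.05,0],"yaw":0}
    - {"offset":[0,-0.1,0],"yaw":0}
    - {"offset":[0,-0.15,0],"yaw":0}
    - {"offset":[0,-0.15,0],"yaw":0}
    - {"offset":[0,-0.15,0],"yaw":0}
    - {"offset":[0,-0.15,0],"yaw":0}
    - {"offset":[0,-0.15,0],"yaw":0}
    - {"offset":[0,-0.15,0],"yaw":0}

```text
clock: 11.6
tcp_pos: [0.5021, 0.1167, 0.2064]
orientation: [0.562, 0.429, 0.562, -0.429]
wrist_force: [4.8, 1.1, -1.5]
finger_gap: 0.0169
```

```bash
python3 st.py
```

```text
11.6 [0.5021 0.1167 0.2064] F tool [1.5  4.92 0.16] M tool [-0.039  0.094  1.801] 0.016924128275821744
plate xy -0.0107 -0.0015
```

Emit:
servo_tool:
  increments:
    - {"offset":[0.1,0,0],"yaw":0}
    - {"offset":[0.2,-0.05,0],"yaw":0}
    - {"offset":[0.2,-0.05,-0.3],"yaw":0}
    - {"offset":[0.22,-0.05,-0.7],"yaw":0}
    - {"offset":[0.25,-0.05,-1.1],"yaw":0}
    - {"offset":[0.28,-0.05,-1.5],"yaw":0}
    - {"offset":[0.32,-0.05,-1.8],"yaw":0}
    - {"offset":[0.32,-0.05,-2.1],"yaw":0}
  claw: 0
  force: 20

```text
clock: 12.4
tcp_pos: [0.4953, 0.1369, 0.203]
orientation: [0.562, 0.429, 0.562, -0.429]
wrist_force: [4.8, -1.5, 2.2]
finger_gap: 0.0171
```

```bash
python3 st.py
python3 - <<'E'
from look import *
shot("scene","e",220,140,350,290,4)
E
```

```text
12.4 [0.4953 0.1369 0.203 ] F tool [-2.16  4.21  2.67] M tool [-0.061 -0.905  1.231] 0.017127424989381183
plate xy -0.0119 0.0197
```

View pics/scene_e.png

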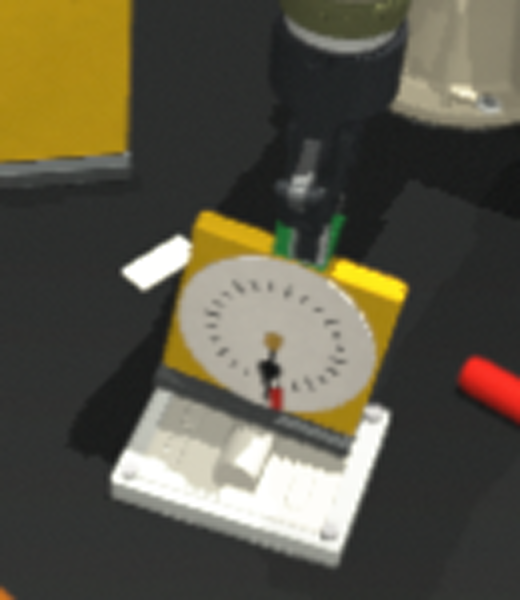

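```bash
cat > ang.py <<'E'
from look import *
def ang(p,roi,yaw,pc,verbose=True):
    u0,v0,u1,v1=roi;H=hsv(p)[v0:v1,u0:u1].astype(int);I=p[v0:v1,u0:u1].astype(float)
    r,g,b=I[...,0],I[...,1],I[...,2]
    wr=np.clip(r-1.3*np.maximum(g,b)-20,0,None)
    red=wr>25
    L=max(blobs(red,2),key=lambda t:(wr*t[2]).sum())[2]; k=cv2.dilate(L.astype(np.uint8),np.ones((3,3)))>0
    w=wr*k;vv,uu=np.mgrid[v0:v1,u0:u1];cr=np.array([(w*uu).sum(),(w*vv).sum()])/w.sum()
    # hub: orange, inside near
    wh=np.clip(r-b-60,0,None)*(cv2.inRange(hsv(p)[v0:v1,u0:u1],(8,70,80),(22,255,255))>0)
    near=np.hypot(uu-cr[0],vv-cr[1]); wh=wh*(near<28)*(near>8)
    bs=blobs(wh>0,2); best=min(bs,key=lambda t:abs(np.hypot(*(t[0]+[u0,v0]-cr))-19)+ (0 if t[1][4]<40 else 50))
    wh=wh*best[2];hb=np.array([(wh*uu).sum(),(wh*vv).sum()])/wh.sum()
    nrm=np.array([np.cos(yaw),np.sin(yaw),0]);yd=np.array([-np.sin(yaw),np.cos(yaw),0])
    Q=onplane("scene",[hb,cr],pc,nrm);d=Q[1]-Q[0];m=np.arctan2(d@yd,-d[2])
    # pointer: dark pixels within dial, radius 20..60mm
    U=np.c_[uu.ravel(),vv.ravel()];W=onplane("scene",U,pc,nrm)-Q[0];rad=np.linalg.norm(W,axis=1);th=np.arctan2(W@yd,-W[:,2])
    dark=np.clip(120-I.max(2).ravel(),0,None);s=(rad>.012)&(rad<.036)&(np.abs(th)<.7);
    w=dark[s];pt=np.arctan2((w*(W@yd)[s]).sum(),(w*-W[s,2]).sum())
    print("hub",hb.round(2),"mark",cr.round(2),"r",np.linalg.norm(d).round(4),"mark-from-vert %.3f pointer %.3f"%(m,pt),"hub xyz",Q[0].round(4))
    return m,pt
E
python3 - <<'E'
from ang import *
a=np.radians
ang(np.load("scene0.npz")["p"],(138,145,192,205),a(14.25),[.543,-.3,.08])
ang(np.load("scene_a.npz")["p"],(138,145,192,205),a(14.25),[.543,-.3,.08])
ang(np.load("scene_b.npz")["p"],(138,145,192,205),a(14.25),[.543,-.3,.08])
pc=np.array([.512,.121,.13])
ang(np.load("scene_c.npz")["p"],(255,170,318,235),a(15.3),pc+[.005,0,.06])
ang(np.load("scene_d.npz")["p"],(255,190,318,252),a(15.3),pc+[.016,0,.01])
ang(np.load("scene_e.npz")["p"],(255,190,325,252),a(15.3),pc+[-.001,0,0])
E
```

```text
hub [185.   187.09] mark [167.02 192.68] r 0.0821 mark-from-vert -0.965 pointer 0.391 hub xyz [ 0.5242 -0.226   0.0741]
hub [185.   186.21] mark [167.02 192.67] r 0.0845 mark-from-vert -0.932 pointer 0.381 hub xyz [ 0.5241 -0.2256  0.0777]
hub [185.   188.72] mark [166.81 192.82] r 0.0792 mark-from-vert -1.027 pointer 0.420 hub xyz [ 0.5243 -0.2265  0.0673]
hub [303.82 230.  ] mark [286.01 222.82] r 0.0489 mark-from-vert -1.726 pointer -0.470 hub xyz [0.5038 0.1694 0.1269]
hub [305.22 233.23] mark [286.16 238.9 ] r 0.0627 mark-from-vert -0.857 pointer 0.652 hub xyz [0.5123 0.1785 0.1282]
hub [268.78 229.73] mark [288.5  239.03] r 0.058 mark-from-vert 1.335 pointer 0.016 hub xyz [0.5231 0.0766 0.0843]
```

```bash
sed -i 's/wh=wh\*(near<28)\*(near>8)/wh=wh*(abs(uu-cr[0])<10)*(cr[1]-vv>9)*(cr[1]-vv<22)/; s/abs(np.hypot(\*(t\[0\]+\[u0,v0\]-cr))-19)+ (0 if t\[1\]\[4\]<40 else 50)/-(wh*t[2]).sum()/' ang.py; sed -i 's/best=min(bs,key=lambda t:-(/best=max(bs,key=lambda t:(/' ang.py
python3 - <<'E'
from ang import *
a=np.radians
for k in"0","_a","_b": ang(np.load(f"scene{k}.npz")["p"],(138,145,192,205),a(14.25),[.543,-.3,.08])
pc=np.array([.512,.121,.13])
ang(np.load("scene_c.npz")["p"],(255,170,318,235),a(15.3),pc+[.005,0,.06])
ang(np.load("scene_d.npz")["p"],(255,190,318,252),a(15.3),pc+[.016,0,.01])
ang(np.load("scene_e.npz")["p"],(255,190,325,252),a(15.3),pc+[-.001,0,0])
E
```

```text
hub [161.25 178.52] mark [167.02 192.68] r 0.0548 mark-from-vert 0.255 pointer -0.020 hub xyz [ 0.5442 -0.3048  0.0803]
hub [161.29 178.62] mark [167.02 192.67] r 0.0544 mark-from-vert 0.256 pointer -0.026 hub xyz [ 0.5442 -0.3047  0.0799]
hub [160.75 179.49] mark [166.81 192.82] r 0.0516 mark-from-vert 0.303 pointer 0.012 hub xyz [ 0.5448 -0.3071  0.0756]
hub [282.3  207.25] mark [286.01 222.82] r 0.0523 mark-from-vert 0.264 pointer 0.003 hub xyz [0.5201 0.1096 0.185 ]
hub [282.75 224.47] mark [286.16 238.9 ] r 0.051 mark-from-vert 0.258 pointer -0.008 hub xyz [0.5282 0.1203 0.1365]
hub [287.92 224.92] mark [288.5  239.03] r 0.0523 mark-from-vert 0.113 pointer -0.019 hub xyz [0.5098 0.1254 0.1228]
```

Emit:
servo_tool:
  increments:
    - {"offset":[0.04,-0.02,-0.2],"yaw":0}
    - {"offset":[0.09,-0.05,-0.5],"yaw":0}
    - {"offset":[0.15,-0.05,-0.8],"yaw":0}
    - {"offset":[0.2,-0.05,-1.0],"yaw":0}
    - {"offset":[0.25,-0.05,-1.2],"yaw":0}
    - {"offset":[0.28,-0.05,-1.4],"yaw":0}
    - {"offset":[0.3,-0.05,-1.5],"yaw":0}
    - {"offset":[0.3,-0.05,-1.5],"yaw":0}

```text
clock: 13.25
tcp_pos: [0.4911, 0.1511, 0.2001]
orientation: [0.562, 0.429, 0.562, -0.429]
wrist_force: [5.0, -1.4, 3.9]
finger_gap: 0.0169
```

Emit:
servo_tool:
  increments:
    - {"offset":[0,0,0],"yaw":0}
    - {"offset":[0,0,0],"yaw":0}
    - {"offset":[0,0,0],"yaw":0}
    - {"offset":[0,0,0],"yaw":0}
    - {"offset":[0,0,0],"yaw":0}
    - {"offset":[0,0,0],"yaw":0}
    - {"offset":[0,0,0],"yaw":0}
    - {"offset":[0,0,0],"yaw":0}

```text
clock: 14.05
tcp_pos: [0.4911, 0.1511, 0.2001]
orientation: [0.562, 0.429, 0.562, -0.429]
wrist_force: [4.7, -1.3, 4.3]
finger_gap: 0.017
```

```bash
python3 st.py
python3 - <<'E'
from ang import *
p,d=shot("scene","f",220,140,350,290,4)
ang(p,(255,190,325,252),np.radians(15.3),[.511,.121,.13])
p,d=shot("scene","f2",265,200,320,265,9)
ang(p,(255,190,325,252),np.radians(15.3),[.511,.121,.13])
E
```

```text
14.05 [0.4911 0.1511 0.2001] F tool [-4.33  4.15  2.45] M tool [-0.139 -0.687  1.359] 0.017029366901692433
plate xy -0.0122 0.0345
hub [290.38 225.84] mark [289.6  240.47] r 0.0556 mark-from-vert 0.046 pointer 0.001 hub xyz [0.508  0.1319 0.122 ]
hub [290.36 225.85] mark [289.6  240.47] r 0.0556 mark-from-vert 0.047 pointer 0.003 hub xyz [0.508  0.1318 0.1219]
```

View pics/scene_f.png

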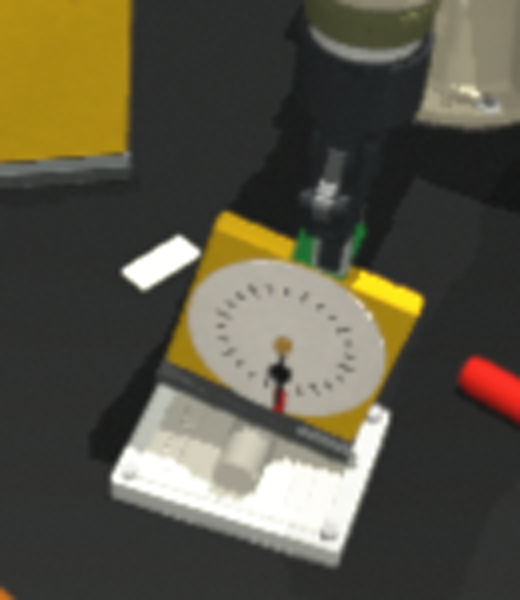

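View pics/scene_f2.png

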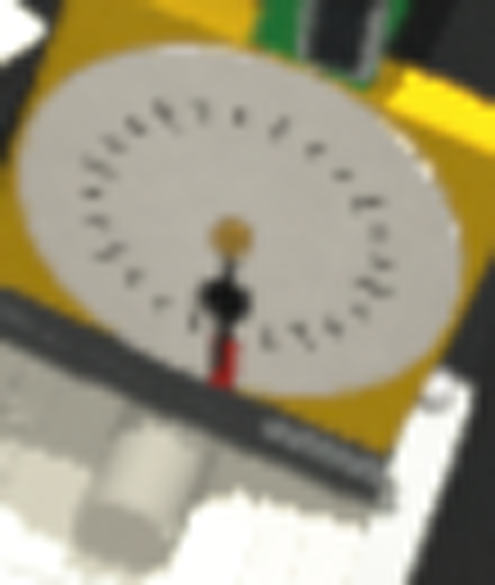

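```bash
cat > tilt.py <<'E'
from look import *
def tilt(p,rows,ulim,yaw,pc):
    S=p.astype(float);S=S[...,0]-S[...,2]
    pts=[]
    for v in rows:
        l=S[v,ulim[0]:ulim[1]]; i=np.argmax(l>60)
        if i>0: pts.append((ulim[0]+i-1+(60-l[i-1])/(l[i]-l[i-1]),v))
    pts=np.array(pts);f=np.polyfit(pts[:,1],pts[:,0],1);r=pts[:,0]-np.polyval(f,pts[:,1]);k=abs(r)<1
    f=np.polyfit(pts[k,1],pts[k,0],1);v=np.array([rows[0],rows[-1]],float)
    Q=onplane("scene",np.c_[np.polyval(f,v),v],pc,np.array([np.cos(yaw),np.sin(yaw),0]))
    d=Q[0]-Q[1];print("tilt %.3f n=%d rms %.2f"%(np.arctan2(d@[-np.sin(yaw),np.cos(yaw),0],d[2]),k.sum(),r[k].std()))
E
python3 - <<'E'
from tilt import *
a=np.radians(15.3);pc=np.array([.512,.121,.13])
L=lambda k:np.load(f"scene_{k}.npz")["p"]
tilt(L("c"),range(182,216),(245,275),a,pc+[.005,0,.06])
tilt(L("d"),range(200,234),(245,275),a,pc)
tilt(L("e"),range(200,232),(248,280),a,pc)
tilt(L("f"),range(200,230),(250,290),a,pc)
tilt(L("f2"),range(200,230),(250,290),a,pc)
E
```

```text
tilt -0.008 n=28 rms 0.28
tilt 0.009 n=27 rms 0.32
tilt 0.133 n=31 rms 0.24
tilt 0.204 n=30 rms 0.16
tilt 0.204 n=30 rms 0.15
```

Emit:
servo_tool:
  increments:
    - {"offset":[0,0,-0.1],"yaw":0}
    - {"offset":[0.02,0,-0.3],"yaw":0}
    - {"offset":[0.03,0,-0.5],"yaw":0}
    - {"offset":[0.05,0,-0.7],"yaw":0}
    - {"offset":[0.05,0,-0.8],"yaw":0}
    - {"offset":[0.05,0,-0.9],"yaw":0}
    - {"offset":[0.05,0,-0.9],"yaw":0}
    - {"offset":[0.05,0,-0.9],"yaw":0}

```text
clock: 14.95
tcp_pos: [0.4883, 0.1598, 0.1993]
orientation: [0.562, 0.429, 0.562, -0.429]
wrist_force: [4.2, -1.1, -0.4]
finger_gap: 0.017
```

Emit:
servo_tool:
  increments:
    - {"offset":[0,0,0],"yaw":0}
    - {"offset":[0,0,0],"yaw":0}
    - {"offset":[0,0,0],"yaw":0}
    - {"offset":[0,0,0],"yaw":0}
    - {"offset":[0,0,0],"yaw":0}
    - {"offset":[0,0,0],"yaw":0}
    - {"offset":[0,0,0],"yaw":0}
    - {"offset":[0,0,0],"yaw":0}

```text
clock: 15.75
tcp_pos: [0.4885, 0.1597, 0.1995]
orientation: [0.562, 0.429, 0.562, -0.429]
wrist_force: [3.1, -0.3, -0.1]
finger_gap: 0.0173
```

```bash
python3 st.py
python3 - <<'E'
from ang import *
from tilt import tilt
p,d=shot("scene","g",265,200,320,265,9)
a=np.radians(15.3)
ang(p,(255,190,325,252),a,[.511,.121,.13])
tilt(p,range(200,230),(250,290),a,np.array([.512,.121,.13]))
E
```

```text
15.75 [0.4885 0.1597 0.1995] F tool [0.14 2.92 1.13] M tool [-0.151 -0.64   1.016] 0.017265538033394413
plate xy -0.0124 0.0435
hub [292.   226.11] mark [289.67 240.88] r 0.0578 mark-from-vert -0.024 pointer 0.000 hub xyz [0.5069 0.136  0.1227]
tilt 0.247 n=29 rms 0.16
```

View pics/scene_g.png

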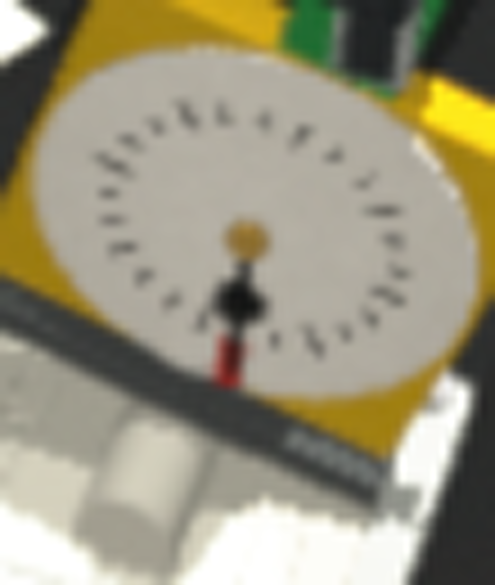

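Emit:
servo_tool:
  increments:
    - {"offset":[0.02,-0.03,0],"yaw":0}
    - {"offset":[0.04,-0.06,0],"yaw":0}
    - {"offset":[0.05,-0.1,0],"yaw":0}
    - {"offset":[0.05,-0.13,0],"yaw":0}
    - {"offset":[0.05,-0.15,0],"yaw":0}
    - {"offset":[0.05,-0.15,0],"yaw":0}
    - {"offset":[0.05,-0.15,0],"yaw":0}
    - {"offset":[0.05,-0.15,0],"yaw":0}

```text
clock: 16.6
tcp_pos: [0.4877, 0.1596, 0.1995]
orientation: [0.562, 0.429, 0.562, -0.428]
wrist_force: [4.6, 0.6, 3.3]
finger_gap: 0.0169
```

Emit:
servo_tool:
  increments:
    - {"offset":[0,0,0],"yaw":0}
    - {"offset":[0,0,0],"yaw":0}
    - {"offset":[0,0,0],"yaw":0}
    - {"offset":[0,0,0],"yaw":0}
    - {"offset":[0,0,0],"yaw":0}
    - {"offset":[0,0,0],"yaw":0}
    - {"offset":[0,0,0],"yaw":0}
    - {"offset":[0,0,0],"yaw":0}

```text
clock: 17.4
tcp_pos: [0.4877, 0.1595, 0.1994]
orientation: [0.562, 0.429, 0.562, -0.429]
wrist_force: [5.1, 0.6, 4.2]
finger_gap: 0.0173
```

```bash
python3 st.py
python3 - <<'E'
from ang import *
from tilt import tilt
p,d=shot("scene","h",265,200,320,265,9)
a=np.radians(15.3)
ang(p,(255,190,325,252),a,[.511,.121,.13])
tilt(p,range(200,230),(250,290),a,np.array([.512,.121,.13]))
E
```

```text
17.4 [0.4877 0.1595 0.1994] F tool [-4.16  5.1   0.8 ] M tool [-0.18  -0.383  1.681] 0.017271745478018415
plate xy -0.0133 0.0436
hub [292.18 225.99] mark [289.68 240.89] r 0.0584 mark-from-vert -0.031 pointer -0.008 hub xyz [0.5068 0.1365 0.1233]
tilt 0.247 n=29 rms 0.15
```

View pics/scene_h.png

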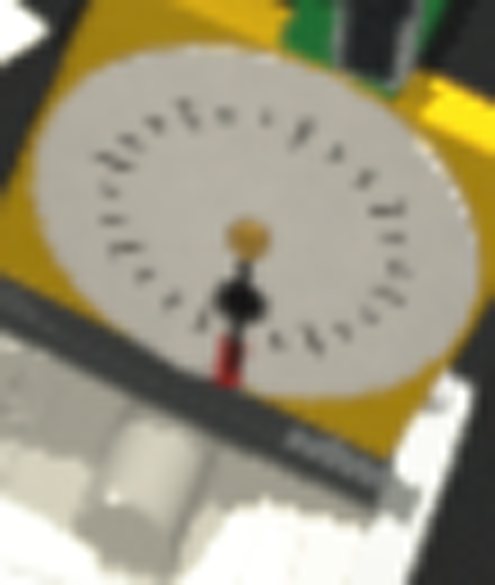

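Emit:
servo_tool:
  increments:
    - {"offset":[0,0,0.05],"yaw":0}
    - {"offset":[0,0,0.1],"yaw":0}
    - {"offset":[0,0,0.15],"yaw":0}
    - {"offset":[0,0,0.2],"yaw":0}
    - {"offset":[0,0,0.2],"yaw":0}
    - {"offset":[0,0,0.2],"yaw":0}
    - {"offset":[0,0,0.2],"yaw":0}
    - {"offset":[0,0,0.2],"yaw":0}

```text
clock: 18.25
tcp_pos: [0.488, 0.1582, 0.1994]
orientation: [0.562, 0.429, 0.562, -0.428]
wrist_force: [4.4, 3.1, 4.0]
finger_gap: 0.0173
```

Emit:
servo_tool:
  increments:
    - {"offset":[0,0,0],"yaw":0}
    - {"offset":[0,0,0],"yaw":0}
    - {"offset":[0,0,0],"yaw":0}
    - {"offset":[0,0,0],"yaw":0}
    - {"offset":[0,0,0],"yaw":0}
    - {"offset":[0,0,0],"yaw":0}
    - {"offset":[0,0,0],"yaw":0}
    - {"offset":[0,0,0],"yaw":0}

```text
clock: 19.05
tcp_pos: [0.488, 0.1582, 0.1994]
orientation: [0.562, 0.429, 0.562, -0.428]
wrist_force: [4.3, 3.4, 3.9]
finger_gap: 0.0173
```

```bash
python3 st.py
python3 - <<'E'
from ang import *
from tilt import tilt
p,d=shot("scene","i",265,200,320,265,9)
a=np.radians(15.3)
ang(p,(255,190,325,252),a,[.511,.121,.13])
tilt(p,range(200,230),(250,290),a,np.array([.512,.121,.13]))
shot("top","i",160,130,290,230,5)
E
```

```text
19.05 [0.488  0.1582 0.1994] F tool [-3.86  5.   -2.12] M tool [-0.211  0.251  1.676] 0.017333645436103533
plate xy -0.0133 0.0422
hub [291.94 225.91] mark [289.83 241.26] r 0.0597 mark-from-vert -0.011 pointer -0.013 hub xyz [0.5069 0.1358 0.1233]
tilt 0.243 n=29 rms 0.18
```

View pics/scene_i.png

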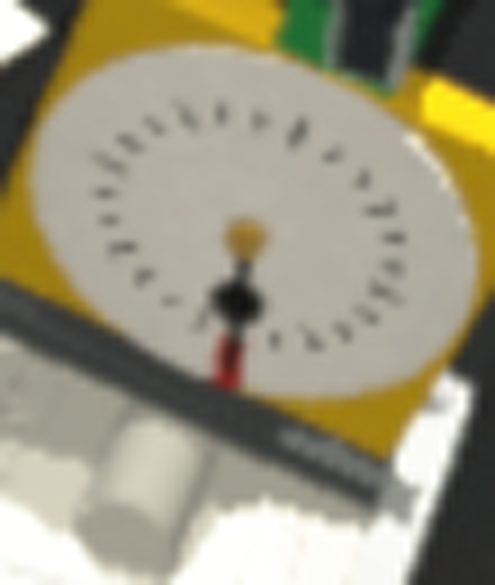

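View pics/top_i.png

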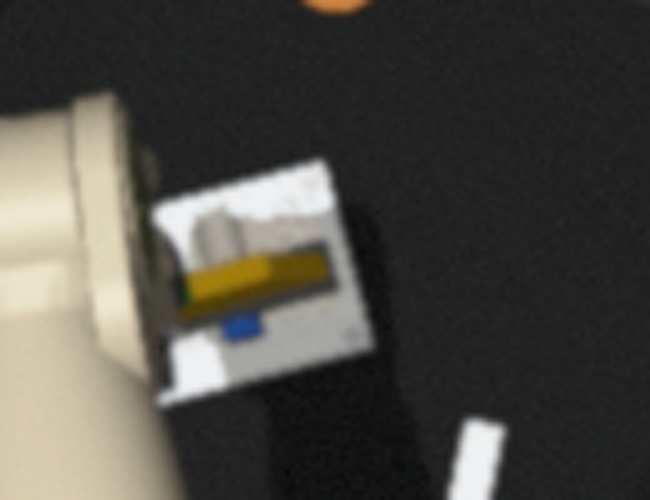

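The pointer is centred on the mark, the state is steady over 0.8 s, and the foot touches the stop. I'm handing in now.

```bash
python3 -c "
from h import *
print(env.hand_in())"; python3 st.py
```

```text
the job is handed in; nothing more can be done
None
the job is handed in; nothing more can be done
```

I gripped the smaller yellow gauge by its green grip and stood it on the ridge with the dial facing away from the stop. I pressed it lightly, slid it back against the stop, rocked it sideways onto the red mark, and handed it in still gripped at about 19 s of the 43 s allowed.

**Pointer on mark:** the last picture put the mark at -0.011 rad and the pointer at -0.013 rad from vertical, so they agree within about 0.002 rad.

**Disagreement:** the lean measured from the body's edge was 0.243 rad, while the mark read about 0.26 rad with the gauge upright. That leaves roughly 0.015 rad unexplained. It is small next to the mark's half-width of 0.07 rad. I did not resolve it, because the picture is coarse and the pointer covers part of the mark.

**Against the stop:** the backward push was about 5 N. In an earlier check, 1.5 mm of commanded push moved the tool only 0.9 mm and the force rose. The top view shows the foot beside the blue stop.

**Resting on the ridge:** the wrist carried about 4 N upward, which with the gauge's weight puts roughly 9 N on the ridge. From its height I estimate the ridge sank about 4–5 mm, which by its spring rate should give only about 6–7 N. I did not resolve that difference.

**Hold:** the pose was steady over the last 0.8 s. The gauge may lean back about 1° in the pads from the push against the stop.

I did not do a separate check that every bystander was unmoved. The ones still in view in the last pictures looked the same as before.

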